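# Square the frame rail, then offer up the case of wedges

## Robot

A 6-joint arm with a two-finger parallel gripper is mounted at the origin on the work surface. World frame = base frame: x ahead of the robot, y to its left, z up, the work surface at z = 0. Lengths are in mm, angles in degrees, forces in N, time in s.
With the tool pointing down it reaches from about 350 to 925 mm from the base axis. Payload 6.4 kg.
Tool frame: the origin (TCP) lies on the centre line of the jaws, within the pads' length; the fingertips stand 19 mm ahead of it and the grasp point (between the pads) is the TCP; x points along the fingers, y is the direction in which the jaws open and shut, and the axes are right-handed (so a half turn about x gives the same grasp; the last joint's range is limited). The gripper opens to 85 mm and grips with 20 to 120 N. Pads are 22 mm wide; open, the fingers measure 114 mm over their backs; the gripper's body (76 mm by 85 mm) begins 54 mm behind the grasp point. The pads swing forward as they close: fully open they stand 13 mm farther back than shut.
Start: joints at [58.837, 14.043, 89.255, -0, 76.702, -9.975], TCP at [234.927, 606.072, 250.29] pointing down, gripper open.
Joint ranges: [-179.41, 179.41], [-58.25, 129.5], [7.25, 145.43], [-54.29, 234.29], [11.92, 165.04], [-157.13, 157.13]. Speed limits (degrees/s): [147.25, 147.25, 180, 180, 180, 180].

## Interface

Orientations are given as a 3x3 rotation matrix whose columns are the frame's x, y, z axes.
In Python, from cell import sensors, vision, r, finder gives the robot as it stands. The module is installed in compiled form; this text tells all that it offers.
- The arm moves only by the tool jog_arm, never from a script. Its argument "deltas" is a list of rows, each a list of 6 numbers: the shift along the tool's x, y, z in m, then the turn, a rotation vector about the tool's x, y, z in degrees. In form: [[x, y, z, ax, ay, az], ...]. A call has 1 to 5 rows; each row is the pose to reach, as a shift and turn from the pose commanded when the call began, along the tool's axes at that moment; what a row does not reach only later rows make up. A row lasts 1/8 s, in which the tool goes at most 62.5 mm and 10.7 degrees, less where a joint would pass 70% of its speed; a pose out of reach is approached as far as the arm can. A call with a gripper value outside its range is refused whole. "jaw" is the closure, from 0 (fully open) to 1 (shut), set as the call begins (left out, the last holds). The fingers move at their own pace and stop on an object; the grip force is fixed at half the most. Time passes only in rows, so rows that repeat a pose let the fingers close. It gives the time, the measured TCP pose, the force and the opening at its end, in the units of the state.
- sensors.read_state(): the state, without advancing time (a new reading comes with each control period).
- vision.capture(name): name is "scene" or "side" or "wrist"; returns a dict with "pixels" (420x560x3 uint8, red, green, blue), "z_map" (420x560 float32, mm along the optical axis (not along the pixel's ray), 0 where there is no reading), "intrinsics" (3x3 intrinsics, pixels), "k1" (the pictures are not rectified: a ray, as slopes to the right and down, at radius r is drawn at 1 + k1 r^2 times it, then the intrinsics apply), "R" (3x3) and "t" (3): a world point X has camera coordinates R X + t. Camera axes: x right, y down, z forward; pixel columns grow to the right and rows downward; lengths in mm; the calibration is good to about 2 mm. A picture is of the moment at which its call begins.
- r.sign_off(): hands the job in, once; it reports no verdict.
Trained networks look in a picture, given as the dict that the camera call returned (one of the last four; its "shot" number tells which), for a name from the list of things; names that differ only in an ending like _2 or _b are one class to them, and where a whole thing is asked for, a point or a joint stands for the part that bears it (a point fixed in the world has none). Each returns a list of dicts, best first, with "score" (0 to 1); they miss things now and then, are a little off and sometimes report something else, mostly with a low value. They report only what shows in the picture. A call takes as long as a camera call. They do not tell look-alikes from the thing itself.
- finder.cut_out(picture, thing): "mask" (420x560 bool, what is visible of it) and "location" ([column, row] in pixels, amid what is visible of it).
The state is a dict: "clock": time; "joint_pos": joint angles; "joint_vel": joint speeds; "joint_torque": joint torques, N m; "tool_pos": TCP position; "ee_rot": TCP orientation; "wrist_force": force on the tool from outside, world axes, zero at the start; "wrist_torque": the same for the moment, N m; "opening": finger opening in mm.
Only numpy, scipy, OpenCV 4.12 (cv2) and the standard library are available. Lean on these libraries where they do the work, as an engineer would, in place of code of your own. Each camera call takes 0.05 s, during which the arm holds its last target. There are 200 camera calls.

## Task

Get this frame corner ready to be joined: first push the wooden frame rail square and flush into the corner of the joining board's fence, tight against both fences. Then find which of the three sealed cases rattles when shaken (it has the loose corner wedges), and finish while holding that case still and upright in the gripper, a hand's breadth (10 to 20 cm) above the middle of the cork mat, with the other two cases standing upright on the bench. Leave the glue bottle, tape roll and steel weight where they are.

Things in the scene. Friction and masses are not known exactly. Their poses are not given: they have to be found in the camera images.
- board: fixed plywood joining board, 160 mm (x) x 300 mm (y), 12 mm thick, with two aluminium fences 20 mm thick that rise 16 mm above its top. The long fence is on its +x edge (inner face x = +55 mm), the short one on its +y edge (inner face y = +125 mm). Origin: centre of the board's underside, on the bench. Place and yaw vary.
- corner (a point): inner corner of the two fences, at the height of the board's top (board x +55, y +125, z +12 mm)
- rail: loose dark wooden frame rail on the board: 34 mm wide (x), 180 mm long (y), square ends, 18 mm thick but 26 mm along a 14 mm lip on its +x side, which goes against the long fence; 0.16 kg. Origin: centre of underside. Starts 30 to 60 mm off both fences, up to 0.15 rad askew. Home: origin at x +38, y +35, z +12 mm in the board's frame, axes parallel.
- case_a: sealed grey parts case, 120 (its x) x 50 (y) x 60 mm high, flat sides; 0.5 to 0.6 kg; origin: centre of underside. All three look and weigh alike. In two the wedges are packed fast; in one, drawn at random, a loose 0.3 kg bundle slides to either end, +-36 mm along x, when the case is jerked (3 m/s2) or tipped (15 deg) along x: a knock, then the wrist moment stays shifted by 0.1 to 0.2 N m
- case_b: sealed grey parts case, 120 (its x) x 50 (y) x 60 mm high, flat sides; 0.5 to 0.6 kg; origin: centre of underside. All three look and weigh alike. In two the wedges are packed fast; in one, drawn at random, a loose 0.3 kg bundle slides to either end, +-36 mm along x, when the case is jerked (3 m/s2) or tipped (15 deg) along x: a knock, then the wrist moment stays shifted by 0.1 to 0.2 N m
- case_c: sealed grey parts case, 120 (its x) x 50 (y) x 60 mm high, flat sides; 0.5 to 0.6 kg; origin: centre of underside. All three look and weigh alike. In two the wedges are packed fast; in one, drawn at random, a loose 0.3 kg bundle slides to either end, +-36 mm along x, when the case is jerked (3 m/s2) or tipped (15 deg) along x: a knock, then the wrist moment stays shifted by 0.1 to 0.2 N m
- mat: fixed cork mat 140 mm (x) x 180 mm (y), 3 mm thick, on the far side of the bench; the case is held out over its middle. Origin: centre of its underside.
- glue: bystander: white glue bottle, 52 mm diameter, 130 mm high; origin at the centre of its underside
- tape: bystander: roll of brown tape lying flat, 100 mm diameter, 25 mm high; origin at the centre of its underside
- weight: bystander: dark steel weight 50 x 50 x 30 mm with a 16 mm knob rising to 60 mm; origin at the centre of its underside
There are look-alikes about, which are no part of the job. Of the things like the rail, leave any that is blue; of the rest the larger one is meant. What is shaped like the case_a but turquoise is not meant.

How it is judged:
By the outcome, as a careful person would: the job done as asked, in the order asked, and still so for the second after the job is handed in, while the arm keeps its last pose, push and grip.
It also fails if it takes over 72 s, if anything falls off the work surface, if the arm or the gripper's body presses on something with over 40 N, if the wrist force passes 120 N, or if a joint passes its speed limit or range.

## Working session

There is one attempt and no reset: what is moved stays moved. The work goes in short steps, Python scripts to look and compute and a tool call to move; the robot and the scene stay as the last step left them, time stands still between calls to the robot, and variables do not carry over. Pictures are saved under pics/ and viewed, about 8 in all and at most 12, crops included, and the job is handed in when it is done.

Besides the shell and the picture viewer there is one more tool, called after ">>>" by a JSON object that holds its "method" and its "body". jog_arm: Moves the arm, as the interface text tells. Its arguments: {"type":"object","properties":{"deltas":{"type":"array"},"jaw":{"type":"number"}},"required":["deltas"]}

```bash
mkdir -p pics
cat > h.py <<'E'
import numpy as np, cv2
from cell import sensors, vision, r, finder
def save(p,name): cv2.imwrite('pics/'+name,cv2.cvtColor(np.ascontiguousarray(p['pixels']),cv2.COLOR_RGB2BGR))
def world(p):
    K=np.array(p['intrinsics']);k=p['k1'];z=p['z_map']
    v,u=np.mgrid[0:420,0:560].astype(float)
    xd=(u-K[0,2])/K[0,0];yd=(v-K[1,2])/K[1,1]
    x,y=xd.copy(),yd.copy()
    for _ in range(8):
        s=1+k*(x*x+y*y);x=xd/s;y=yd/s
    C=np.stack([x*z,y*z,z],-1)-np.array(p['t'])
    W=C@np.array(p['R']); W[z<=0]=np.nan
    return W
def project(p,X):
    c=np.array(p['R'])@np.array(X,float)+np.array(p['t']);x,y=c[:2]/c[2];s=1+p['k1']*(x*x+y*y)
    K=np.array(p['intrinsics']);return K[0,0]*x*s+K[0,2],K[1,1]*y*s+K[1,2]
E
python3 - <<'E'
from h import *
np.set_printoptions(precision=3,suppress=True)
s=sensors.read_state();print(s)
for n in['scene','side']:
    p=vision.capture(n);save(p,n+'0.png');W=world(p);np.savez(n+'0.npz',W=W,px=p['pixels'])
    print(n,'cam at',-np.array(p['R']).T@p['t'])
    for t in['board','rail','case_a','mat','glue','tape','weight']:
        for d in finder.cut_out(p,t):
            m=d['mask'];q=W[m];q=q[~np.isnan(q[:,0])]
            if len(q)<5: continue
            top=q[q[:,2]>np.percentile(q[:,2],90)-6]
            (c,sz,a)=cv2.minAreaRect(top[:,:2].astype(np.float32))
            print(t,round(d['score'],2),np.round(d['location']),m.sum(),'zmax',np.round(np.percentile(q[:,2],95)),'rect',np.round(c),np.round(sz),round(a,1),'rgb',np.median(p['pixels'][m],0))
E
```

```text
{'clock': 0.0, 'joint_pos': array([58.835, 14.084, 89.327,  0.002, 76.701, -9.974]), 'joint_vel': array([ 0.077,  0.001,  0.079, -0.061, -0.018,  0.045]), 'joint_torque': array([ -0.   , -42.95 , -32.613,  -0.   ,   0.005,   0.   ]), 'tool_pos': array([234.66 , 605.593, 249.168]), 'ee_rot': array([[-0.001,  0.361,  0.932],
       [-0.002,  0.932, -0.361],
       [-1.   , -0.002, -0.   ]]), 'wrist_force': array([0.388, 0.414, 0.687]), 'wrist_torque': array([-0.049,  0.021,  0.002]), 'opening': 85.21989149407904}
scene cam at [1187.052  -91.384 1182.551]
board 0.7 [362. 209.] 4162 zmax 30.0 rect [567. 257.] [142. 323.] 36.0 rgb [206. 168. 120.]
rail 0.89 [403. 133.] 582 zmax 29.0 rect [285. 406.] [ 32. 179.] 40.3 rgb [ 61.   78.5 127. ]
rail 0.56 [325. 152.] 208 zmax 21.0 rect [322. 149.] [ 22. 118.] 65.5 rgb [113.  73.  39.]
case_a 0.98 [185. 207.] 816 zmax 65.0 rect [ 471. -290.] [121.  50.] 6.2 rgb [119. 113. 114.]
case_a 0.89 [288. 209.] 914 zmax 64.0 rect [525.  -3.] [120.  50.] 9.2 rgb [121. 115. 115.]
case_a 0.85 [242. 218.] 810 zmax 64.0 rect [ 526. -137.] [120.  49.] 5.8 rgb [
[... 835 characters left out ...]
[283. 403.] [ 35. 175.] 40.5 rgb [ 16.  63. 100.]
case_a 0.93 [285. 292.] 2146 zmax 62.0 rect [ 468. -293.] [120.  52.] 8.3 rgb [103.   97.   93.5]
case_a 0.83 [294. 242.] 1617 zmax 63.0 rect [ 522. -139.] [121.  51.] 6.1 rgb [65. 61. 59.]
case_a 0.57 [194. 297.] 1816 zmax 62.0 rect [ 287. -272.] [119.  50.] 79.7 rgb [  0. 145. 134.]
mat 0.87 [350. 230.] 2551 zmax 6.0 rect [678. -88.] [183. 140.] 85.0 rgb [184. 128.  69.]
glue 0.58 [338. 164.] 678 zmax 128.0 rect [692. 144.] [27. 23.] 80.9 rgb [103. 101.  89.]
tape 0.68 [384. 310.] 1266 zmax 26.0 rect [ 652. -380.] [97. 99.] 15.4 rgb [121.   83.5  46. ]
weight 0.57 [293. 349.] 884 zmax 58.0 rect [ 474. -417.] [14. 15.] 22.0 rgb [77. 76. 74.]
```

Run:
```python
import cv2
a=cv2.imread('pics/scene0.png');b=a[130:290,290:440]
cv2.imwrite('pics/s0crop.png',cv2.resize(b,None,fx=4,fy=3.7,interpolation=cv2.INTER_CUBIC))
```

```text
(no output)
```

View pics/scene0.png

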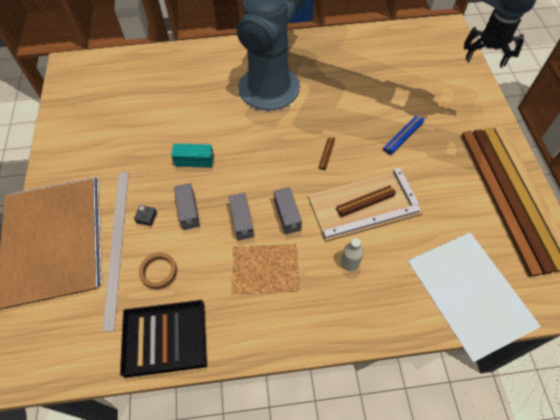

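Run:
```python
import numpy as np
for n in['scene0','side0']:
    d=np.load(n+'.npz');W=d['W'];q=W.reshape(-1,3);px=d['px'].reshape(-1,3)
    box=(q[:,0]>380)&(q[:,0]<740)&(q[:,1]>60)&(q[:,1]<420)&(q[:,2]>5)&(q[:,2]<60)
    np.savez(n+'b.npz',q=q[box],c=px[box])
    g=q[box];print(n,np.histogram(g[:,2],bins=range(5,61,3)))
```

```text
scene0 (array([ 406,  747, 1359,  737,  197,  126,  225,  507,  458,  188,  132,
        131,   34,   13,    7,    9,   12,    6]), array([ 5,  8, 11, 14, 17, 20, 23, 26, 29, 32, 35, 38, 41, 44, 47, 50, 53,
       56, 59]))
side0 (array([ 87,  69, 979, 705, 107, 104,  96, 224, 444, 171,  64, 117,  42,
        17,  13,  16,  17,  14]), array([ 5,  8, 11, 14, 17, 20, 23, 26, 29, 32, 35, 38, 41, 44, 47, 50, 53,
       56, 59]))
```

The scene shows, in pixels:
- Rail-like things: the dark rail on the board at (366,200), a small brown one at (327,152) and a blue one at (404,133). I choose the one on the board.
- Grey cases at (185,205), (241,216) and (287,210). The turquoise one at (193,155) is not meant.
- Mat at (265,268) and glue at (352,255).

Next is a close crop to check the rail, plus a geometry fit.

View pics/s0crop.png

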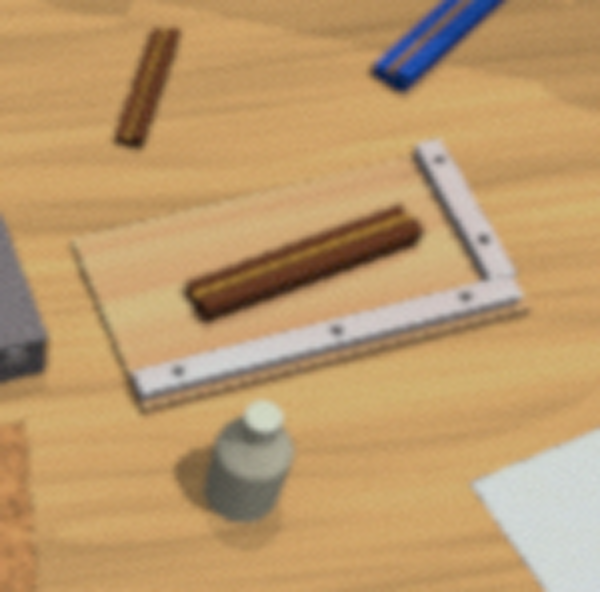

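Run:
```python
import numpy as np,cv2
for n in['scene0','side0']:
    d=np.load(n+'b.npz');q=d['q'];c=d['c'].astype(float)
    sat=c.max(1)-c.min(1);br=c.mean(1)
    f=(sat<40)&(br>120)&(q[:,2]>20)&(q[:,2]<34)&(q[:,0]<680)
    rl=(br<110)&(sat>25)&(q[:,2]>22)&(q[:,2]<44)
    lip=rl&(q[:,2]>34.5)
    for nm,m in(('fence',f),('rail',rl),('lip',lip)):
        p=q[m].astype(np.float32)
        # drop stragglers
        R=cv2.minAreaRect(p[:,:2]);print(n,nm,m.sum(),np.round(R[0],1),np.round(R[1],1),round(R[2],1),np.median(p[:,2]))
    np.savez(n+'c.npz',f=q[f],r=q[rl],l=q[lip])
```

```text
Traceback (most recent call last):
cv2.error: OpenCV(4.12.0) /io/opencv/modules/imgproc/src/convhull.cpp:143: error: (-215:Assertion failed) total >= 0 && (depth == CV_32F || depth == CV_32S) in function 'convexHull'
```

The crop shows the brown rail on the board with its gold stripe, the long fence on the far (+x) side and the short fence to the right (+y). The blue and small brown look-alikes are off the board. I'll move above the board for a wrist view.

>>> {"method": "jog_arm", "body": {"deltas": [[-0.006, -0.03, 0.052, -7.5, 0, 0], [-0.012, -0.06, 0.105, -15, 0, 0], [-0.018, -0.09, 0.157, -22.5, 0, 0], [-0.024, -0.12, 0.21, -30, 0, 0], [-0.03, -0.15, 0.262, -37, 0, 0]], "jaw": 1}}

```text
clock: 1.42
tool_pos: [426.0, 369.9, 280.8]
ee_rot: [[0.001, -0.276, 0.961], [0.0, 0.961, 0.276], [-1.0, 0.0, 0.001]]
wrist_force: [0.6, 0.2, 0.1]
opening: 0.3
```

>>> {"method": "jog_arm", "body": {"deltas": [[-0.007, -0.056, 0.023, 0, 0, 0], [-0.014, -0.111, 0.046, 0, 0, 0], [-0.02, -0.167, 0.07, 0, 0, 0], [-0.02, -0.167, 0.07, 0, 0, 0]]}}

```text
clock: 1.92
tool_pos: [540.2, 226.9, 300.9]
ee_rot: [[0.001, -0.267, 0.964], [-0.0, 0.964, 0.267], [-1.0, -0.001, 0.001]]
wrist_force: [-1.2, 1.2, -0.5]
opening: -0.2
```

Run:
```python
from h import *
p=vision.capture('wrist');save(p,'w1.png');W=world(p);np.savez('w1.npz',W=W,px=p['pixels'])
print('cam',-np.array(p['R']).T@p['t'],np.round(p['R'],2))
s=sensors.read_state();print(s['clock'],s['tool_pos'],s['ee_rot'].round(3),s['wrist_force'])
for t in['rail','board']:
    for d in finder.cut_out(p,t):
        m=d['mask'];q=W[m];q=q[~np.isnan(q[:,0])]
        print(t,d['score'],d['location'],m.sum(),np.percentile(q[:,2],[5,25,50,75,95]).round(1))
        if d['score']>.4:
            R=cv2.minAreaRect(q[q[:,2]>24 if t=='rail' else q[:,2]>-99][:,:2].astype(np.float32));print(R)
            np.save('m_'+t+'.npy',m)
```

```text
cam [468.6604631  206.91286638 425.51924448] [[-0.27  0.96  0.  ]
 [ 0.92  0.25  0.29]
 [ 0.28  0.08 -0.96]]
1.975 [538.7712606  228.53115433 300.43862373] [[ 0.    -0.269  0.963]
 [ 0.     0.963  0.269]
 [-1.     0.     0.   ]] [ 0.10363638  0.00729981 -0.42463346]
rail 0.98 [452.1, 12.8] 2047 [ 7.  19.1 22.7 27.2 28.4]
((316.1090087890625, 378.2607116699219), (14.314861297607422, 90.13137817382812), 39.90673828125)
rail 0.73 [291.6, 154.6] 5226 [29.3 30.9 32.4 38.5 39.8]
((514.381591796875, 227.579833984375), (34.29126739501953, 180.96707153320312), 16.55333709716797)
rail 0.39 [240.0, 3.0] 77 [ 3.3  6.8 11.7 17.5 19.7]
board 0.68 [283.0, 138.6] 29638 [11.8 12.7 13.4 14.9 29.7]
((518.4625854492188, 225.39730834960938), (164.3168182373047, 312.01898193359375), 9.390079498291016)
```

View pics/w1.png

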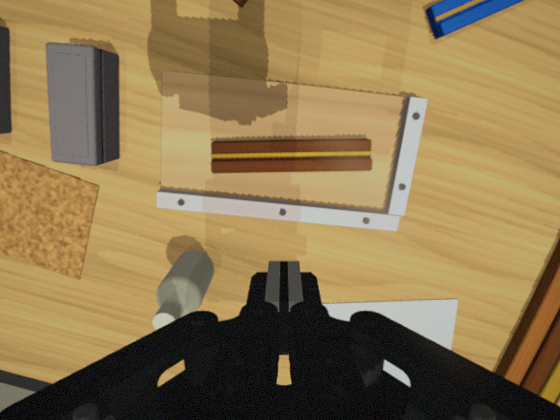

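The wrist view shows the rail at (292,155), the board with its long fence at (280,210) and short fence at (407,150), and the glue at (185,285). I'll fit the fences now.

Run:
```python
import numpy as np,cv2
from scipy.optimize import minimize
d=np.load('w1.npz');W=d['W'];px=d['px'].astype(float)
m=(W[...,2]>24)&(W[...,2]<33)&(px.max(-1)-px.min(-1)<40)&(px.mean(-1)>110)
m=m.astype(np.uint8);m[245:]=0;m[:,:150]=0;m[:,440:]=0
n,l,st,_=cv2.connectedComponentsWithStats(m);k=1+np.argmax(st[1:,4]);q=W[l==k];print(st[k],len(q),np.median(q[:,2]))
h=cv2.convexHull(q[:,:2].astype(np.float32));
# fit board pose: L shape: fence pts board-frame x in[55,75]or[y in 125..145]; soft cost
def cost(v):
    c,s=np.cos(v[2]),np.sin(v[2]);a=q[:,:2]-v[:2];x=a[:,0]*c+a[:,1]*s;y=-a[:,0]*s+a[:,1]*c
    # board extents: x -80..80? fences on edges
    def box(x0,x1,y0,y1): return np.hypot(np.maximum(0,np.maximum(x0-x,x-x1)),np.maximum(0,np.maximum(y0-y,y-y1)))
    dd=np.minimum(box(55,75,-145,145),box(-75,75,125,145));return dd,x,y
for X in((75,145),):
  best=min((minimize(lambda v:(np.minimum(cost(v)[0],8)**2).sum(),[530+i,215+j,.17],method='Nelder-Mead',options=dict(maxiter=4000,xatol=1e-3,fatol=1e-4)) for i in(-15,0,15) for j in(-10,10)),key=lambda r:r.fun)
  v=best.x;dd,x,y=cost(v);print(v[:2],np.degrees(v[2]),best.fun/len(q))
lm=(y<100);print('long fence x pct',np.percentile(x[lm],[2,50,98]),'y min',y.min());sm=x<40;print('short y pct',np.percentile(y[sm],[2,50,98]),'x min',x.min())
# line fits
a=x[lm];A=np.polyfit(y[lm],x[lm],1);print('slope long',np.degrees(A[0]));B=np.polyfit(x[sm],y[sm],1);print('slope short',np.degrees(B[0]))
c,s=np.cos(v[2]),np.sin(v[2]);R=np.array([[c,-s],[s,c]])
print('home',v[:2]+R@[38,35],'corner',v[:2]+R@[55,125]);print('rail in board',R.T@(np.array([514.4,227.6])-v[:2]))
```

```text
[ 156   97  272  134 5895] 5895 29.077602565009908
[516.06451086 223.65033053] 9.741149696851659 0.06314164939309305
long fence x pct [56.13394128 65.39241645 75.28521524] y min -147.94680025918393
short y pct [126.86487494 136.09873432 145.78891517] x min -77.75782103137908
slope long 0.16441515241982832
slope short -0.21040773658723577
home [547.59473039 264.57520386] corner [549.12187395 356.15395594]
rail in board [-0.97223901  4.17435463]
```

Run:
```python
import numpy as np
d=np.load('w1.npz');W=d['W']
print(W[258:300:4,275].round(0));print(W[258:300:4,292].round(0))
c,s=np.cos(np.radians(9.75)),np.sin(np.radians(9.75));R=np.array([[c,-s],[s,c]])
T=np.array([538.8,228.5]);st=np.array([516.5,224.4])+R@[-44,4]
z=np.array([.963,.269]);y=np.array([-.269,.963]);print(st,(st-T)@y,(st-T)@z)
```

```text
[[653. 246.   0.]
 [530. 220. 289.]
 [530. 220. 292.]
 [530. 220. 296.]
 [530. 220. 300.]
 [530. 221. 303.]
 [530. 221. 306.]
 [530. 221. 310.]
 [530. 221. 313.]
 [530. 221. 315.]
 [530. 221. 318.]]
[[647. 268.   0.]
 [528. 227. 289.]
 [528. 227. 292.]
 [528. 227. 296.]
 [528. 227. 300.]
 [527. 227. 304.]
 [528. 227. 307.]
 [529. 227. 308.]
 [528. 227. 313.]
 [527. 226. 317.]
 [528. 226. 319.]]
[472.45813539 220.89084607] 10.51834634355381 -65.93407803124583
```

>>> {"method": "jog_arm", "body": {"deltas": [[0.04, 0.005, -0.033, 3, 0, 0], [0.09, 0.01, -0.067, 5.8, 0, 0], [0.15, 0.01, -0.067, 5.8, 0, 0], [0.2, 0.01, -0.067, 5.8, 0, 0], [0.24, 0.01, -0.067, 5.8, 0, 0]]}}

```text
clock: 2.7
tool_pos: [468.6, 222.6, 58.2]
ee_rot: [[-0.002, -0.177, 0.984], [-0.0, 0.984, 0.177], [-1.0, 0.0, -0.002]]
wrist_force: [0.6, -0.3, 0.6]
opening: -0.1
```

>>> {"method": "jog_arm", "body": {"deltas": [[0.012, 0, 0, 0, 0, 0], [0.023, 0, 0, 0, 0, 0], [0.023, 0, 0, 0, 0, 0]]}}

```text
clock: 3.08
tool_pos: [471.0, 221.7, 37.9]
ee_rot: [[0.001, -0.174, 0.985], [0.0, 0.985, 0.174], [-1.0, 0.0, 0.001]]
wrist_force: [-0.6, -0.1, 0.9]
opening: 0.0
```

>>> {"method": "jog_arm", "body": {"deltas": [[0, 0, 0.012, 0, 0, 0], [0, 0, 0.02, 0, 0, 0], [0, 0, 0.027, 0, 0, 0], [0, 0, 0.034, 0, 0, 0], [0, 0, 0.04, 0, 0, 0]]}}

```text
clock: 3.7
tool_pos: [510.4, 228.3, 37.3]
ee_rot: [[-0.0, -0.174, 0.985], [-0.0, 0.985, 0.174], [-1.0, -0.0, -0.0]]
wrist_force: [-2.0, -0.0, 1.5]
opening: -0.1
```

>>> {"method": "jog_arm", "body": {"deltas": [[0, 0, 0.004, 0, 0, 0], [0, 0, 0.008, 0, 0, 0], [0, 0, 0.011, 0, 0, 0]]}}

```text
clock: 4.08
tool_pos: [521.1, 230.2, 37.2]
ee_rot: [[0.0, -0.174, 0.985], [0.0, 0.985, 0.174], [-1.0, 0.0, 0.0]]
wrist_force: [-1.1, 0.3, 0.7]
opening: -0.0
```

>>> {"method": "jog_arm", "body": {"deltas": [[0, 0, 0.002, 0, 0, 0], [0, 0, 0.004, 0, 0, 0], [0, 0, 0.006, 0, 0, 0]]}}

```text
clock: 4.45
tool_pos: [526.8, 231.3, 37.2]
ee_rot: [[0.0, -0.174, 0.985], [0.0, 0.985, 0.174], [-1.0, 0.0, 0.0]]
wrist_force: [-1.0, 0.5, 0.4]
opening: -0.2
```

```bash
cat > rb.py <<'E'
from h import *
import sys
p=vision.capture('wrist');n=sys.argv[1];save(p,n+'.png');W=world(p)
s=sensors.read_state();print(s['clock'],s['tool_pos'].round(1),s['wrist_force'].round(1))
c,sn=np.cos(np.radians(9.8)),np.sin(np.radians(9.8));R=np.array([[c,-sn],[sn,c]])
for d in finder.cut_out(p,'rail'):
    q=W[d['mask']];q=q[q[:,2]>26]
    if len(q)<50: continue
    r=cv2.minAreaRect(q[:,:2].astype(np.float32));print(d['score'],d['location'],len(q),np.round(r[0],1),np.round(r[1],1),round(r[2],2),'board',(R.T@(np.array(r[0])-[516.5,224.4])).round(1))
E
python3 rb.py w2
```

```text
4.5 [527.2 231.3  37.3] [-0.5  0.4 -0.4]
0.75 [226.7, 314.5] 8357 [541. 230.] [ 55.  180.6] 10.36 board [25.1  1.4]
```

View pics/w2.png

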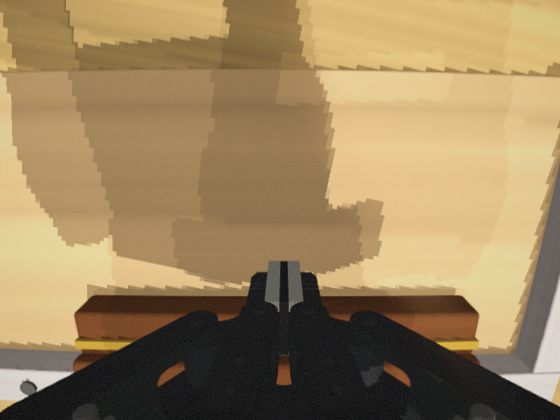

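The rail is now square to the fingers and close to the long fence, and nothing has resisted yet. I'll push on in small steps.

>>> {"method": "jog_arm", "body": {"deltas": [[0, 0, 0.002, 0, 0, 0], [0, 0, 0.004, 0, 0, 0]]}}

```text
clock: 4.8
tool_pos: [527.6, 231.3, 36.7]
ee_rot: [[-0.009, -0.174, 0.985], [-0.002, 0.985, 0.174], [-1.0, -0.001, -0.01]]
wrist_force: [-17.0, -3.3, 13.3]
opening: 0.4
```

>>> {"method": "jog_arm", "body": {"deltas": [[0, 0, 0.0015, 0, 0, 0], [0, 0, 0.002, 0, 0, 0]]}}

```text
clock: 5.05
tool_pos: [527.7, 231.3, 36.6]
ee_rot: [[-0.014, -0.175, 0.985], [-0.004, 0.985, 0.175], [-1.0, -0.001, -0.015]]
wrist_force: [-21.1, -5.1, 18.4]
opening: 0.2
```

>>> {"method": "jog_arm", "body": {"deltas": [[0, 0, -0.015, 0, 0, 0], [-0.03, 0, -0.015, 0, 0, 0], [-0.05, -0.03, 0.0, 0, 0, 0], [-0.05, -0.085, 0.021, 0, 0, 0], [-0.05, -0.121, 0.021, 0, 0, 0]]}}

```text
clock: 5.68
tool_pos: [577.0, 114.7, 88.6]
ee_rot: [[0.004, -0.173, 0.985], [-0.0, 0.985, 0.173], [-1.0, -0.001, 0.004]]
wrist_force: [-0.3, -0.6, -1.3]
opening: -0.1
```

>>> {"method": "jog_arm", "body": {"deltas": [[0.03, 0, 0, 0, 0, 0], [0.05, 0, 0, 0, 0, 0], [0.05, 0, 0, 0, 0, 0]]}}

```text
clock: 6.05
tool_pos: [572.9, 116.9, 35.3]
ee_rot: [[-0.004, -0.174, 0.985], [-0.0, 0.985, 0.174], [-1.0, 0.001, -0.004]]
wrist_force: [-0.0, 0.5, -1.2]
opening: -0.0
```

>>> {"method": "jog_arm", "body": {"deltas": [[0, 0.008, 0, 0, 0, 0], [0, 0.016, 0, 0, 0, 0], [0, 0.023, 0, 0, 0, 0], [0, 0.03, 0, 0, 0, 0], [0, 0.036, 0, 0, 0, 0]]}}

```text
clock: 6.68
tool_pos: [568.5, 152.6, 37.8]
ee_rot: [[0.001, -0.174, 0.985], [-0.0, 0.985, 0.174], [-1.0, -0.0, 0.001]]
wrist_force: [1.2, -2.3, 2.4]
opening: 0.1
```

>>> {"method": "jog_arm", "body": {"deltas": [[0, 0.003, 0, 0, 0, 0], [0, 0.006, 0, 0, 0, 0]]}}

```text
clock: 6.92
tool_pos: [567.1, 158.2, 37.3]
ee_rot: [[0.0, -0.174, 0.985], [-0.0, 0.985, 0.174], [-1.0, -0.0, -0.0]]
wrist_force: [0.6, -2.2, 2.4]
opening: 0.1
```

>>> {"method": "jog_arm", "body": {"deltas": [[0, 0.002, 0, 0, 0, 0], [0, 0.004, 0, 0, 0, 0], [0, 0.005, 0, 0, 0, 0]]}}

```text
clock: 7.3
tool_pos: [566.2, 163.1, 37.3]
ee_rot: [[-0.0, -0.174, 0.985], [-0.0, 0.985, 0.174], [-1.0, -0.0, -0.0]]
wrist_force: [0.3, -3.3, 1.8]
opening: 0.1
```

>>> {"method": "jog_arm", "body": {"deltas": [[0, 0.0015, 0, 0, 0, 0], [0, 0.003, 0, 0, 0, 0]]}}

```text
clock: 7.55
tool_pos: [566.1, 164.1, 37.3]
ee_rot: [[0.0, -0.175, 0.985], [-0.004, 0.985, 0.175], [-1.0, -0.004, -0.0]]
wrist_force: [1.6, -13.6, 2.4]
opening: 0.0
```

>>> {"method": "jog_arm", "body": {"deltas": [[0, 0.0015, 0, 0, 0, 0], [0, 0.002, 0, 0, 0, 0]]}}

```text
clock: 7.8
tool_pos: [566.1, 164.4, 37.4]
ee_rot: [[0.0, -0.175, 0.985], [-0.007, 0.985, 0.175], [-1.0, -0.007, -0.001]]
wrist_force: [0.4, -19.5, 2.9]
opening: 0.0
```

>>> {"method": "jog_arm", "body": {"deltas": [[0, -0.015, 0, 0, 0, 0], [-0.045, -0.015, 0, 0, 0, 0], [-0.08, 0.02, -0.03, 0, 0, 0], [-0.12, 0.05, -0.05, 0, 0, 0], [-0.17, 0.06, -0.06, 0, 0, 0]]}}

```text
clock: 8.43
tool_pos: [493.2, 217.8, 207.0]
ee_rot: [[-0.004, -0.176, 0.984], [0.001, 0.984, 0.176], [-1.0, 0.001, -0.004]]
wrist_force: [0.9, -0.9, 0.1]
opening: 0.2
```

```bash
python3 rb.py w3
```

```text
8.475 [496.5 219.3 215.2] [3.2 2.7 4.8]
0.93 [487.8, 22.5] 1541 [317.6 376.1] [14.3 85. ] 39.81 board [-170.2  183.4]
```

View pics/w3.png

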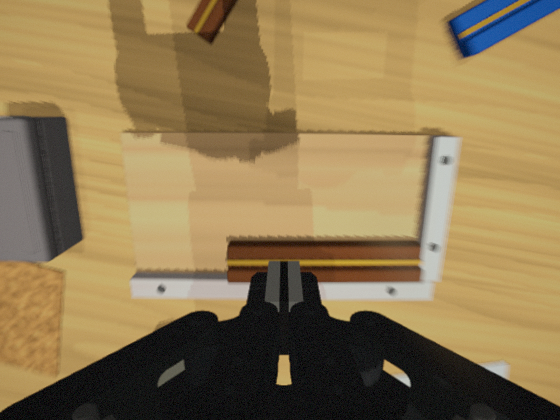

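The rail (226–420, 260) sits against the long fence at row 282 and the short fence at column 420. One more firm push in x will make sure it is tight.

>>> {"method": "jog_arm", "body": {"deltas": [[0.04, 0.037, 0.006, 0, 0, 0], [0.09, 0.037, 0.01, 0, 0, 0], [0.14, 0.037, 0.01, 0, 0, 0], [0.17, 0.037, 0.01, 0, 0, 0], [0.17, 0.037, 0.016, 0, 0, 0]]}}

```text
clock: 9.15
tool_pos: [503.1, 255.3, 34.3]
ee_rot: [[-0.006, -0.173, 0.985], [-0.001, 0.985, 0.173], [-1.0, 0.0, -0.006]]
wrist_force: [0.2, -0.4, 0.0]
opening: -0.2
```

>>> {"method": "jog_arm", "body": {"deltas": [[0, 0, 0.006, 0, 0, 0], [0, 0, 0.012, 0, 0, 0], [0, 0, 0.018, 0, 0, 0], [0, 0, 0.021, 0, 0, 0]]}}

```text
clock: 9.65
tool_pos: [522.9, 259.0, 37.1]
ee_rot: [[-0.01, -0.174, 0.985], [-0.002, 0.985, 0.174], [-1.0, -0.0, -0.01]]
wrist_force: [-16.7, -3.7, 13.6]
opening: 0.0
```

Contact is at the same place as before (finger at board x = 12.2) with 17 N, so the rail is tight. Now to the cases.

>>> {"method": "jog_arm", "body": {"deltas": [[0, 0, -0.015, 0, 0, 0], [-0.06, 0, -0.02, 0, 0, 0], [-0.12, -0.03, -0.03, 0, 0, 0], [-0.17, -0.07, -0.04, 0, 0, 0], [-0.2, -0.125, -0.05, 0, 0, 0]]}}

```text
clock: 10.28
tool_pos: [498.8, 134.0, 236.5]
ee_rot: [[0.005, -0.176, 0.984], [0.0, 0.984, 0.176], [-1.0, -0.001, 0.005]]
wrist_force: [0.5, 0.5, -0.3]
opening: 0.0
```

>>> {"method": "jog_arm", "body": {"deltas": [[0, -0.06, 0, 0, 0, 0], [0, -0.12, 0, 0, 0, 0], [0, -0.135, 0, 0, 0, 0], [0, -0.135, 0, 0, 0, 0]], "jaw": 0}}

```text
clock: 10.78
tool_pos: [521.8, 1.2, 233.2]
ee_rot: [[0.0, -0.172, 0.985], [0.0, 0.985, 0.172], [-1.0, 0.0, 0.0]]
wrist_force: [0.2, 0.8, -0.2]
opening: 71.5
```

```bash
cat > cs.py <<'E'
from h import *
import sys
p=vision.capture('wrist');save(p,sys.argv[1]+'.png');W=world(p)
s=sensors.read_state();T=s['tool_pos'];E=s['ee_rot'];print(s['clock'],T.round(1),'yaw z',np.degrees(np.arctan2(E[1,2],E[0,2])).round(2),s['wrist_torque'].round(3))
for d in finder.cut_out(p,'case_a'):
    q=W[d['mask']];q=q[(q[:,2]>54)&(q[:,2]<68)]
    if len(q)<50: continue
    r=cv2.minAreaRect(q[:,:2].astype(np.float32));c=np.array(r[0])-T[:2]
    print(round(d['score'],2),d['location'],np.round(r[0],1),np.round(r[1],1),round(r[2],2),'dy',(c@E[:2,1]).round(1),'dz',(c@E[:2,2]).round(1))
E
python3 cs.py w4
```

```text
10.825 [521.7   2.1 233.1] yaw z 10.01 [ 0.002  0.034 -0.008]
0.66 [136.6, 167.0] [ 522.  -138.4] [120.8  50.7] 5.7 dy -138.4 dz -24.1
0.6 [276.0, 188.8] [520.4  -5.1] [120.4  50.1] 8.91 dy -6.9 dz -2.5
```

>>> {"method": "jog_arm", "body": {"deltas": [[0.05, -0.006, -0.002, 1, 0, 0], [0.1, -0.006, -0.002, 1, 0, 0], [0.15, -0.006, -0.002, 1, 0, 0], [0.193, -0.006, -0.002, 1, 0, 0], [0.193, -0.006, -0.002, 1, 0, 0]]}}

```text
clock: 11.5
tool_pos: [517.7, -2.5, 37.0]
ee_rot: [[-0.008, -0.159, 0.987], [0.002, 0.987, 0.159], [-1.0, 0.003, -0.008]]
wrist_force: [0.7, -0.3, 0.3]
opening: 85.8
```

>>> {"method": "jog_arm", "body": {"deltas": [[0, 0, 0, 0, 0, 0], [0, 0, 0, 0, 0, 0], [0, 0, 0, 0, 0, 0], [0, 0, 0, 0, 0, 0], [0, 0, 0, 0, 0, 0]], "jaw": 1}}

```text
clock: 12.12
tool_pos: [522.9, -4.8, 42.9]
ee_rot: [[0.005, -0.157, 0.988], [-0.0, 0.988, 0.157], [-1.0, -0.001, 0.004]]
wrist_force: [-0.1, 2.4, 6.7]
opening: 49.3
```

>>> {"method": "jog_arm", "body": {"deltas": [[-0.02, 0, 0, 0, 0, 0], [-0.05, 0, 0, 0, 0, 0], [-0.08, 0, 0, 0, 0, 0], [-0.08, 0, 0, 0, 0, 0], [-0.08, 0, 0, 0, 0, 0]]}}

```text
clock: 12.75
tool_pos: [519.9, -4.5, 119.0]
ee_rot: [[-0.002, -0.157, 0.988], [0.0, 0.988, 0.157], [-1.0, 0.001, -0.002]]
wrist_force: [0.6, 0.3, -5.2]
opening: 49.3
```

```bash
cat > st.py <<'E'
from cell import sensors
import numpy as np
np.set_printoptions(suppress=True)
s=sensors.read_state();E=s['ee_rot'];print(s['clock'],s['tool_pos'].round(1),E.round(3).tolist(),'F',s['wrist_force'].round(1),'T',s['wrist_torque'].round(3),'Ttool',(E.T@s['wrist_torque']).round(3),s['opening'],s['joint_pos'].round(0))
E
python3 st.py
```

```text
12.75 [519.9  -4.5 119. ] [[-0.002, -0.157, 0.988], [0.0, 0.988, 0.157], [-1.0, 0.001, -0.002]] F [ 0.6  0.3 -5.2] T [-0.007  0.03   0.044] Ttool [-0.044  0.031 -0.002] 49.32474114995006 [ -13.    6.  113.    0.   61. -112.]
```

>>> {"method": "jog_arm", "body": {"deltas": [[0, 0, 0, 0, 10, 0], [0, 0, 0, 0, 20, 0], [0, 0, 0, 0, 25, 0], [0, 0, 0, 0, 25, 0], [0, 0, 0, 0, 15, 0]]}}

```text
clock: 13.38
tool_pos: [521.0, -4.5, 117.6]
ee_rot: [[-0.254, -0.157, 0.954], [-0.039, 0.988, 0.152], [-0.966, 0.001, -0.257]]
wrist_force: [-0.1, -1.0, -5.6]
opening: 49.6
```

>>> {"method": "jog_arm", "body": {"deltas": [[0, 0, 0, 0, -8, 0], [0, 0, 0, 0, -15, 0], [0, 0, 0, 0, -15, 0], [0, 0, 0, 0, -15, 0]]}}

```text
clock: 13.88
tool_pos: [520.7, -4.8, 120.1]
ee_rot: [[-0.002, -0.156, 0.988], [-0.0, 0.988, 0.156], [-1.0, 0.0, -0.002]]
wrist_force: [0.4, -0.0, -5.3]
opening: 49.3
```

```bash
python3 st.py
```

```text
13.875 [520.7  -4.8 120.1] [[-0.002, -0.156, 0.988], [-0.0, 0.988, 0.156], [-1.0, 0.0, -0.002]] F [ 0.4 -0.  -5.3] T [-0.023  0.098  0.006] Ttool [-0.006  0.1   -0.007] 49.259354541682185 [ -13.    6.  113.   -0.   61. -112.]
```

>>> {"method": "jog_arm", "body": {"deltas": [[0, 0, 0, 0, -10, 0], [0, 0, 0, 0, -20, 0], [0, 0, 0, 0, -25, 0], [0, 0, 0, 0, -25, 0], [0, 0, 0, 0, -15, 0]]}}

```text
clock: 14.5
tool_pos: [518.2, -4.7, 118.3]
ee_rot: [[0.245, -0.155, 0.957], [0.04, 0.988, 0.15], [-0.969, 0.001, 0.248]]
wrist_force: [0.6, 1.0, -5.3]
opening: 49.6
```

>>> {"method": "jog_arm", "body": {"deltas": [[0, 0, 0, 0, 8, 0], [0, 0, 0, 0, 15, 0], [0, 0, 0, 0, 15, 0], [0, 0, 0, 0, 15, 0]]}}

```text
clock: 15.0
tool_pos: [521.0, -4.6, 119.9]
ee_rot: [[0.0, -0.157, 0.988], [0.0, 0.988, 0.157], [-1.0, 0.0, 0.0]]
wrist_force: [-0.2, 0.8, -5.6]
opening: 48.9
```

```bash
python3 st.py
```

```text
15.0 [521.   -4.6 119.9] [[0.0, -0.157, 0.988], [0.0, 0.988, 0.157], [-1.0, 0.0, 0.0]] F [-0.2  0.8 -5.6] T [-0.044 -0.078 -0.029] Ttool [ 0.029 -0.07  -0.056] 48.92546554385563 [ -13.    6.  113.    0.   61. -112.]
```

```bash
cat > av.py <<'E'
from cell import sensors,vision
import numpy as np
t=[]
for i in range(6):
    vision.capture('side');s=sensors.read_state();t.append(s['ee_rot'].T@s['wrist_torque'])
print(s['clock'],np.mean(t,0).round(3),np.std(t,0).round(3),s['tool_pos'].round(1))
E
python3 av.py
```

```text
15.3 [-0.012 -0.085  0.012] [0.031 0.018 0.023] [520.6  -4.8 120.3]
```

>>> {"method": "jog_arm", "body": {"deltas": [[0, 0, 0, 0, 10, 0], [0, 0, 0, 0, 20, 0], [0, 0, 0, 0, 25, 0], [0, 0, 0, 0, 25, 0], [0, 0, 0, 0, 15, 0]]}}

```text
clock: 15.92
tool_pos: [521.9, -4.6, 119.0]
ee_rot: [[-0.251, -0.157, 0.955], [-0.04, 0.988, 0.152], [-0.967, 0.0, -0.254]]
wrist_force: [0.5, -0.0, -5.3]
opening: 49.1
```

>>> {"method": "jog_arm", "body": {"deltas": [[0, 0, 0, 0, -8, 0], [0, 0, 0, 0, -15, 0], [0, 0, 0, 0, -15, 0]]}}

```text
clock: 16.3
tool_pos: [518.9, -4.8, 120.3]
ee_rot: [[-0.001, -0.156, 0.988], [-0.0, 0.988, 0.156], [-1.0, 0.0, -0.001]]
wrist_force: [-0.2, -0.2, -4.6]
opening: 49.3
```

```bash
python3 av.py
```

```text
16.6 [ 0.016  0.073 -0.016] [0.026 0.016 0.013] [521.5  -4.7 120.3]
```

The first case rattles. Its wrist moment flipped from -0.085 to +0.073 N m with the tilt, at a noise of about 0.02. I'll carry it over the mat.

>>> {"method": "jog_arm", "body": {"deltas": [[-0.02, -0.005, 0.007, 0, 0, 0], [-0.045, -0.02, 0.03, 0, 0, 0], [-0.06, -0.04, 0.055, 0, 0, 0], [-0.065, -0.06, 0.08, 0, 0, 0], [-0.065, -0.08, 0.107, 0, 0, 0]]}}

```text
clock: 17.23
tool_pos: [640.7, -67.5, 185.6]
ee_rot: [[0.0, -0.157, 0.988], [-0.0, 0.988, 0.157], [-1.0, -0.0, 0.0]]
wrist_force: [-0.2, -0.2, -5.7]
opening: 49.4
```

>>> {"method": "jog_arm", "body": {"deltas": [[0, -0.014, 0.02, 0, 0, 0], [0, -0.023, 0.032, 0, 0, 0], [0, -0.026, 0.037, 0, 0, 0], [0, -0.026, 0.037, 0, 0, 0], [0, -0.026, 0.037, 0, 0, 0]]}}

```text
clock: 17.85
tool_pos: [679.3, -86.4, 185.0]
ee_rot: [[-0.001, -0.157, 0.988], [0.0, 0.988, 0.157], [-1.0, 0.0, -0.001]]
wrist_force: [-0.7, 0.6, -5.0]
opening: 49.1
```

```bash
python3 - <<'E'
from h import *
import subprocess
for n in['scene','side']:
    p=vision.capture(n);save(p,n+'9.png');W=world(p)
    for t in['case_a','mat','rail']:
        for d in finder.cut_out(p,t):
            q=W[d['mask']];q=q[~np.isnan(q[:,0])]
            if len(q)<30: continue
            top=q[q[:,2]>np.percentile(q[:,2],90)-6];c=cv2.minAreaRect(top[:,:2].astype(np.float32))
            print(n,t,round(d['score'],2),d['location'],'z',np.percentile(q[:,2],[2,95]).round(),np.round(c[0]),np.round(c[1]),round(c[2],1))
a=cv2.imread('pics/scene9.png')[130:310,160:440];b=cv2.imread('pics/side9.png')[110:330,160:440]
cv2.imwrite('pics/end.png',np.vstack([cv2.resize(a,(560,290)),cv2.resize(b,(560,310))[:309]]))
E
python3 st.py
```

```text
scene case_a 0.95 [185.4, 207.3] z [10. 64.] [ 472. -290.] [121.  49.] 6.7
scene case_a 0.79 [195.2, 156.0] z [10. 64.] [ 290. -266.] [118.  52.] 79.2
scene case_a 0.72 [266.2, 247.2] z [150. 206.] [706. -81.] [70. 51.] 8.6
scene case_a 0.5 [235.8, 210.3] z [57. 65.] [ 528. -147.] [66. 26.] 5.5
scene mat 0.98 [265.3, 270.6] z [-1.  7.] [682. -88.] [182. 142.] 85.0
scene mat 0.39 [353.4, 254.4] z [  7. 131.] [698. 147.] [21. 24.] 21.3
scene rail 0.62 [382.3, 209.9] z [15. 41.] [554. 266.] [ 33. 175.] 9.9
scene rail 0.6 [167.0, 273.0] z [ 1. 29.] [ 655. -377.] [97. 93.] 38.2
scene rail 0.56 [324.9, 151.2] z [ 8. 21.] [325. 149.] [ 21. 113.] 65.2
side case_a 0.86 [354.2, 178.5] z [146. 205.] [ 675. -104.] [ 77. 127.] 78.9
side case_a 0.79 [195.3, 295.7] z [ 4. 62.] [ 287. -272.] [122.  50.] 79.8
side case_a 0.61 [281.8, 293.8] z [ 3. 62.] [ 468. -293.] [120.  52.] 6.7
side mat 0.9 [349.0, 230.9] z [1. 6.] [678. -90.] [183. 140.] 85.6
side rail 0.92 [283.4, 155.2] z [18. 41.] [548. 266.] [ 33. 177.] 10.1
side rail 0.89 [197.2, 141.0] z [ 3. 29.] [283. 402.] [ 36. 172.] 39.8
side rail 0.65 [209.2, 186.0] z [ 2. 20.] [318. 148.] [ 26. 118.] 66.9
side rail 0.54 [269.0, 170.9] z [ 5. 30.] [562. 251.] [133. 323.] 35.3
18.25 [679.7 -86.8 185.4] [[0.0, -0.157, 0.988], [-0.0, 0.988, 0.157], [-1.0, -0.0, 0.0]] F [ 0.2  0.1 -5.2] T [ 0.032  0.095 -0.04 ] Ttool [0.04  0.088 0.046] 49.27302551637475 [ -17.   22.   86.   -0.   72. -116.]
```

View pics/end.png

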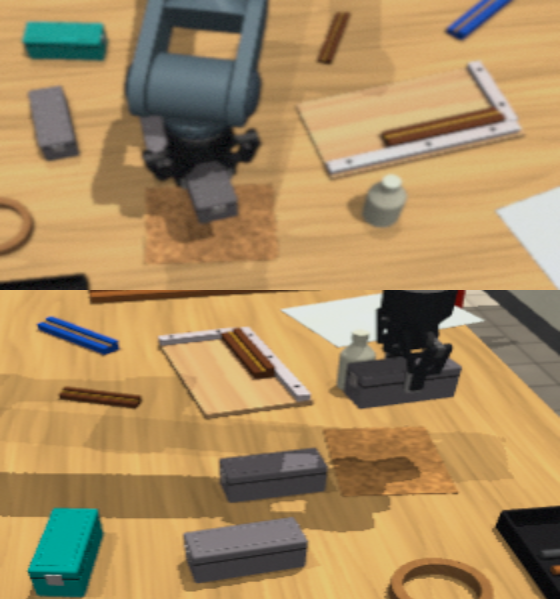

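The end view shows the rail in the fence corner, the case held level over the mat, and the other two cases upright. The glue, tape and steel weight are where they were. Handing in.

```bash
python3 -c "
from cell import r
print(r.sign_off())"
```

```text
the job is handed in; nothing more can be done
None
```

The rail is in the fence corner and the rattling case is held over the mat. I handed the job in at about 18 s of the 72 s allowed.

- **Rail:** I pushed it with closed fingers against the long fence, then the short fence, then the long fence again. It met firm resistance at each (17–21 N on the long fence, 20 N on the short). The last pictures put it at (548, 266) from the side camera and (554, 266) from the scene camera, at a yaw of about 10°. Home is (548, 265) at 9.8°. The scene camera reads about 6 mm farther out in x, but the other two cameras and the contact position agree that the rail is flush.
- **Rattling case:** It is the one that stood next to the board, near (522, -4). Tipping it 25° each way shifted the wrist moment from -0.085 to +0.073 N m and it stayed shifted. That is clearly a loose load, so I did not lift the other two cases.
- **Final hold:** The case is level, with the gripper at (680, -87) over a mat centre measured at about (680, -88). Its underside is about 145 mm above the bench.
- **Other things:** The other two cases were never touched. In the last picture they stand upright, and the glue and tape are where they were. The steel weight was outside that crop. I did not measure it again, but the arm never went near it.

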